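# Hold the soap-slicing board's stop square

### The job

The swinging stop on the soap-slicing board has drifted inwards and must be held square to the fence while a colleague tightens its nut. Pick up the orange square by its black bar, lay it flat on the board and press it fully home into the corner between fence and stop, pushing the stop round until one leg lies flush along the fence and the other flush along the stop. Finish while still gripping the square and pressing it firmly against both; do not let go, and leave the bottles and the jar where they stand.

Things in the scene. Friction and masses are not known exactly. Their poses are not given: they have to be found in the camera images.
- board: Fixed plywood board, 270 x 270 mm, 20 mm thick, lying on the table. Origin: centre of its underside. z up; its x axis points across the board to the side with the fence, its y axis to the side with the stop.
- corner (a point): Corner on the board's top (20 mm above the table), at (85, 85, 20) mm from the board's origin, same axes: where the fence's inner face meets the stop's when the stop is square. The fence is fixed dark wood, 24 mm thick, 30 mm high above the board; its inner face is the plane x = 0 here, running from the corner 215 mm towards -y; the wood is on the +x side.
- stop_face (a point): Brown wooden stop bar, 180 long, 22 thick, 30 mm high, swinging over the board's top on a vertical pivot bolt (brass nut on top) at (-14, 11) mm. This point: corner end of its inner face at board-top height; on the corner when the stop is square. Inner face: plane y = 0 of its frame, from x = -2 to -182 mm; the wood is on the +y side.
- stop_pivot (a joint): Angle of the stop bar, rad: 0 = square to the fence; positive = free end swung inwards over the board (angle between fence and stop under 90 degrees), negative = outwards. Starts at 0.10 to 0.30, range -0.15 to 0.45. Stiff (0.25 N m of friction, some 2 N at the free end); stays where it is left.
- square: Loose orange L-shaped square, about 0.28 kg, flat on the table. Two legs at a right angle, each 140 long, 22 wide, 20 mm high. Origin: on the underside, below the grip bar's middle. z up. Outer faces: plane x = +62 mm (leg along y, from +62 to -78) and plane y = +62 mm (leg along x, +62 to -78). When home its axes are parallel to the board's: face x = +62 on the fence, y = +62 on the stop.
- square_grip (a point): Middle of the top of the square's black upright grip bar, at (0, 0, 56) mm from the square's origin. The bar is 14 mm thick and 70 mm long, stands on the diagonal brace between the legs and clears the 20 mm high legs by 36 mm. It runs along the square's horizontal direction (-1, 1), so fingers close on it along (1, 1), the line to the heel.
- square_heel (a point): The point on the square's underside where its two outer faces would meet (the outside corner of the L), at (62, 62, 0) mm from the square's origin. The actual heel is relieved by 6 mm. Pressed down on the board, the square drags on the wood (friction about 1), which takes up part of a sideways push; 10 to 18 N each way, with little weight on the board, seats it well.
- oil_bottle: Bystander: amber glass bottle with a black cap, 48 mm diameter, 105 mm high, standing on the table beyond the work. Origin: centre of its underside.
- lotion_bottle: Bystander: clear bottle with a paper label and a white cap, 48 mm diameter, 100 mm high. Origin: centre of its underside.
- jar: Bystander: open glass jar, 68 mm diameter, 75 mm high. Origin: centre of its underside.
Not all that is in view belongs to the job. Of the things that look like the square, the smallest one is meant.

How it is judged (in metres and radians):
On the way:
1. the square is gripped and lifted clear of the table (height (world z) of square above 0.03 m and contact force between the fingers and square above 1 N), for 0.2 s.
At the end, for the whole second after the job is handed in: Square gripped (over 2 N), at rest, flat on the board (within 5 mm, 3.4 deg), heel within 5 mm of the corner, within 1.7 deg of the fence, pressing fence and stop with over 1 N each; the stop within 0.03 rad of square. All this holds through the last second (contact force between the fingers and square above 2 N and contact force between square and board_c1 above 1 N and contact force between square and stop_pivot_c0 above 1 N and value of joint stop_pivot between -0.03 and 0.03 rad and angle between the x axis of square and the x axis of corner, either way round below 0.03 rad and horizontal distance between square_heel and corner below 0.005 m and z of square in the frame of corner below 0.005 m and angle between square's own z axis and vertical below 0.06 rad and linear speed of square below 0.01 m/s); the arm keeps its last pose, push and grip.
It fails at once if a bottle or the jar is moved by more than 30 mm or knocked over (distance of any of oil_bottle, lotion_bottle, jar from where it was at the start of the episode above 0.03 m or angle between any of oil_bottle, lotion_bottle, jar's own z axis and vertical above 0.5 rad).
It also fails if it takes over 51 s, if anything falls off the work surface, if the arm or the gripper's body presses on something with over 40 N, if the wrist force passes 120 N, or if a joint passes its speed limit or range.

### The arm

A 6-joint arm with a two-finger parallel gripper is mounted at the origin on the work surface. World frame = base frame: x ahead of the robot, y to its left, z up, the work surface at z = 0. Lengths are in mm, angles in rad, forces in N, time in s.
With the tool pointing down it reaches from about 275 to 1000 mm from the base axis. Payload 8.4 kg.
Tool frame: the origin (TCP) lies midway between the tips of the shut fingers; the grasp point (between the pads) lies 19 mm behind it; z points along the fingers, y is the line along which they close (so a half turn about z gives the same grasp; the last joint's range is limited). The gripper opens to 85 mm and grips with 20 to 120 N. Pads are 22 mm wide; open, the fingers measure 114 mm over their backs; the gripper's body (76 mm by 85 mm) begins 54 mm behind the grasp point. The pads swing forward as they close: fully open they stand 13 mm farther back than shut.
Start: joints at [1.134, 0.353, 1.633, -0, 1.155, -0.002], TCP at [263.267, 566.849, 231.281] pointing down, gripper open.
Joint ranges: [-2.63, 2.63], [-0.92, 2.1], [0.06, 2.66], [-1.3, 4.44], [0, 2.69], [-3.02, 3.02]. Speed limits (rad/s): [2.22, 2.22, 2.79, 3.14, 3.14, 3.14].

### API

Orientations are given as [roll, pitch, yaw] about the fixed x, y, z axes, in that order (R = Rz(yaw) Ry(pitch) Rx(roll)).
In Python, from rig import r gives the robot as it stands.
- The arm moves only by the shell command python3 -m inch 'ROWS' [OPENING] [FORCE]. ROWS is JSON, a list that holds one entry, the list of rows, each a list of 6 numbers: the shift along the tool's x, y, z scaled (see below), then the turn, a rotation vector about the tool's x, y, z scaled (see below). In form: [[[tx, ty, tz, wx, wy, wz], ...]]. A call has 1 to 8 rows; each row is the pose to reach, as a shift and turn from the pose commanded when the call began, along the tool's axes at that moment, turning the shorter way round; what a row does not reach only later rows make up. The controller multiplies each number of a shift by 20 cm and each number of a turn by pi rad. A row lasts 1/12 s, in which the tool goes at most 41.7 mm and 7.16 degrees, less where a joint would pass 70% of its speed; a pose out of reach is approached as far as the arm can. A call with a number of a shift or a turn outside -1 to 1 is refused whole. A call with a gripper value outside its range is refused whole. OPENING is the gripper's target within -1 to 1 (fully open at 1, half-way at 0, shut at -1), set as the call begins (- or left out, the last holds). The fingers move at their own pace and stop on an object; FORCE is the grip in N (left out, the last holds). Time passes only in rows, so rows that repeat a pose let the fingers close. It gives the time, the measured TCP pose, the force, the opening and the grip force at its end, in the units of the state.
- r.sense(): the state, without advancing time (a new reading comes with each control period).
- r.grab_frame(name): name is "scene" or "top"; returns the picture (384x512x3 uint8, red, green, blue); there is no depth.
- r.camera_info(name): a dict with "K" (3x3 intrinsics, pixels), "rvec" (rotation vector, rad) and "tvec" (3), from world to camera coordinates, as OpenCV has them. Camera axes: x right, y down, z forward; pixel columns grow to the right and rows downward; lengths in mm; the calibration is good to about 2 mm. A picture is of the moment at which its call begins. camera_info takes no time and is no camera call.
- r.sign_off(): hands the job in; it is judged then, once.
The state is a dict: "clock": time; "qpos": joint angles; "qvel": joint speeds; "joint_efforts": joint torques, N m; "eef_pos": TCP position; "tcp_rot": TCP orientation; "contact_force": force on the tool from outside, world axes, zero at the start; "wrist_torque": the same for the moment, N m; "opening": opening from 0.0 (shut) to 1.0 (fully open); "grasp_force": force on a finger pad.
Only numpy, scipy, OpenCV 4.12 (cv2) and the standard library are available. Lean on these libraries where they do the work, as an engineer would, in place of code of your own. Each camera call takes 0.05 s, during which the arm holds its last target. There are 200 camera calls.

## Working session

There is one attempt and no reset: what is moved stays moved. The work goes in short steps, Python scripts to look and compute and a shell command to move; the robot and the scene stay as the last step left them, time stands still between calls to the robot, and variables do not carry over. Pictures are saved under pics/ and viewed, at most 10 in all, crops included, and the job is handed in when it is done.

```bash
mkdir -p pics; ls
python3 - <<'E'
from rig import r
import cv2
for n in("scene","top"):
    cv2.imwrite(f"pics/{n}0.png",r.grab_frame(n)[:,:,::-1]); print(r.camera_info(n))
print(r.sense())
E
```

```text
pics
{'K': array([[397.09292522,   0.        , 261.4236608 ],
       [  0.        , 397.09292522, 199.78614064],
       [  0.        ,   0.        ,   1.        ]]), 'rvec': array([ 1.45860691,  2.33121604, -0.67297567]), 'tvec': array([ 283.4545783 , -384.16792336, 1486.98972552])}
{'K': array([[364.26197477,   0.        , 260.06660055],
       [  0.        , 364.26197477, 189.6416467 ],
       [  0.        ,   0.        ,   1.        ]]), 'rvec': array([ 2.1401041 , -2.1894755 ,  0.13167126]), 'tvec': array([ -23.55447446,  592.05137176, 1037.11192876])}
{'clock': 0.1, 'qpos': array([ 1.13359987e+00,  3.53556963e-01,  1.63403877e+00,  2.74889754e-06,
        1.15515404e+00, -2.37092368e-03]), 'qvel': array([-0.00144108, -0.00090098,  0.0005689 , -0.00048884, -0.00037491,
       -0.0020277 ]), 'joint_efforts': array([ 2.36015949e-04, -6.06365991e+01, -3.42817891e+01,  7.09430697e-05,
        4.06204621e-03,  6.04225397e-05]), 'eef_pos': array([263.09692108, 566.48736068, 230.65941121]), 'tcp_rot': array([-3.14043553e+00, -5.25701652e-06,  2.70676600e+00]), 'contact_force': array([-0.5053842 , -0.10100937,  0.41483854]), 'wrist_torque': array([-0.04753956, -0.01849497,  0.00259532]), 'grasp_force': 0.0, 'opening': 1.000568448726416}
```

View pics/top0.png

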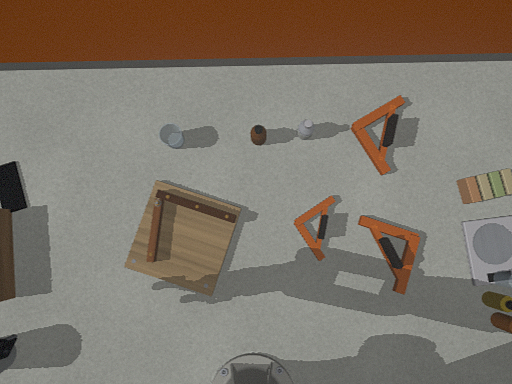

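View pics/scene0.png

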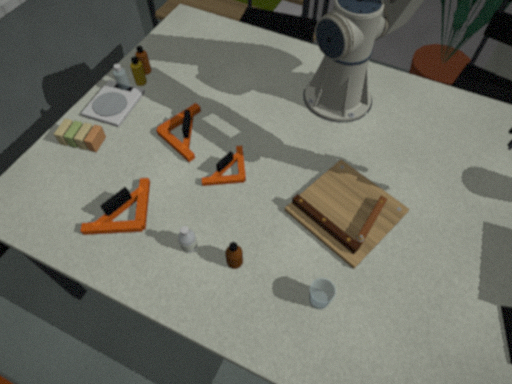

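The top view shows the smallest square at about (315,228), its heel to the left at (295,221) and its bar at (322,228). The board is at (185,238), with the fence along its far edge and the stop at the left, swung inwards. The bottles are at (258,134) and (305,130), the jar at (172,136).

```bash
cat > h.py <<'E'
import numpy as np,cv2
from rig import r
def cast(n,uv,z):
    c=r.camera_info(n);R=cv2.Rodrigues(c["rvec"])[0];C=-R.T@c["tvec"]
    p=np.c_[np.atleast_2d(uv),np.ones(len(np.atleast_2d(uv)))]
    d=(R.T@np.linalg.inv(c["K"])@p.T).T
    return (C+d*((z-C[2])/d[:,2])[:,None])[:,:2]
def proj(n,P):
    c=r.camera_info(n);return cv2.projectPoints(np.float64(P).reshape(-1,1,3),c["rvec"],c["tvec"],c["K"],None)[0].reshape(-1,2)
E
python3 - <<'E'
from h import *
t=cv2.imread("pics/top0.png");s=cv2.imread("pics/scene0.png")
a=cv2.resize(t[175:300,120:250],None,fx=4,fy=4,interpolation=cv2.INTER_CUBIC)
b=cv2.resize(t[190:265,285:345],None,fx=6,fy=6,interpolation=cv2.INTER_CUBIC)
c=np.zeros((500,800,3),np.uint8);c[:500,:520]=a;b=cv2.resize(b,(280,350));c[:350,520:]=b
cv2.imwrite("pics/crop.png",c)
for n,im,roi in(("top",t,(285,190,345,265)),("scene",s,(195,140,255,195))):
    x0,y0,x1,y1=roi;m=np.zeros(im.shape[:2],np.uint8)
    hsv=cv2.cvtColor(im,cv2.COLOR_BGR2HSV)
    o=cv2.inRange(hsv,(3,140,60),(18,255,255));m[y0:y1,x0:x1]=o[y0:y1,x0:x1]
    k=cv2.inRange(hsv,(0,0,0),(180,255,55));
    kk=np.zeros_like(m);kk[y0:y1,x0:x1]=k[y0:y1,x0:x1]
    cs=max(cv2.findContours(m|kk,cv2.RETR_EXTERNAL,cv2.CHAIN_APPROX_NONE)[0],key=cv2.contourArea)
    _,tri=cv2.minEnclosingTriangle(cs);
    print(n,"tri",tri.reshape(-1,2),"\n w",cast(n,tri.reshape(-1,2),20))
    ck=max(cv2.findContours(kk,cv2.RETR_EXTERNAL,cv2.CHAIN_APPROX_NONE)[0],key=cv2.contourArea)
    print(" bar",cv2.minAreaRect(ck),cast(n,[cv2.minAreaRect(ck)[0]],45))
E
```

```text
top tri [[291.75    221.5    ]
 [322.49594 265.42276]
 [335.55405 192.2973 ]] 
 w [[ 496.25647406 -128.47416376]
 [ 366.76295141 -213.82546763]
 [ 579.97313674 -261.95012864]]
 bar ((322.4560241699219, 226.4919891357422), (5.5454487800598145, 23.881208419799805), 10.30484676361084) [[ 479.25473175 -214.14545778]]
scene tri [[194.39346 185.11475]
 [244.88524 181.5082 ]
 [241.60655 138.88524]] 
 w [[ 591.12490317 -262.3344787 ]
 [ 509.2569165  -127.33808542]
 [ 356.86378385 -217.46570205]]
 bar ((224.59048461914062, 161.09954833984375), (7.533934116363525, 21.86186408996582), 47.72631072998047) [[ 482.60451766 -212.53034689]]
```

View pics/crop.png

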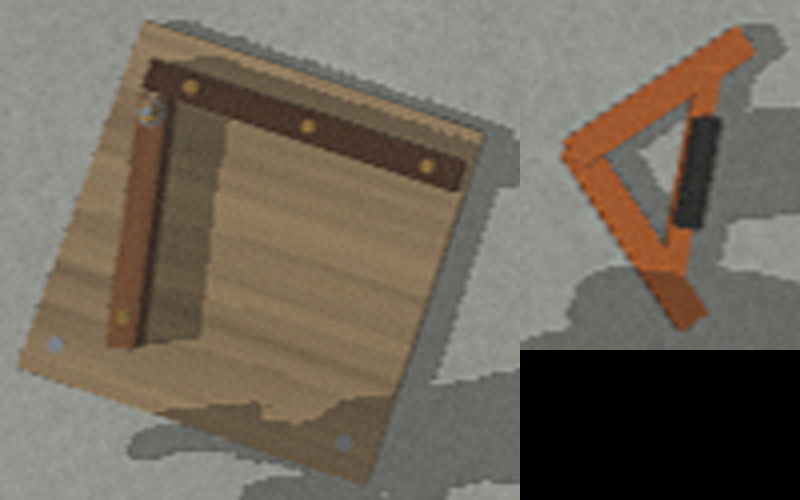

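The crop shows the board corners at crop px (145,20), (485,133), (368,487) and (20,368). The fence runs along the far edge, and the stop's free end at (120,345) leans inwards. The bar is clear at (698,173).

Run:
```python
from h import *
A=lambda P:(np.array(P)+.5)/4-.5+[120,175]
B=lambda P:(np.array(P)-[520,0]+.5)/4.667-.5+[285,190]
deg=lambda v:np.degrees(np.arctan2(v[1],v[0]))
c=cast("top",A([(145,20),(485,133),(368,487),(20,368)]),20);print("corners",c,"mean",c.mean(0))
for i in range(4):
    e=c[(i+1)%4]-c[i];print(np.linalg.norm(e),deg(e))
b=cast("top",B([(706,118),(690,228)]),56);print("bar",b,b.mean(0),deg(b[1]-b[0]),np.linalg.norm(b[1]-b[0]))
h=cast("top",B([(562,150),(738,27),(570,167),(682,330)]),20);print(deg(h[1]-h[0]),deg(h[3]-h[2]))
f=cast("top",A([(180,97),(457,192)]),50);print("fence inner top",f,deg(f[1]-f[0]))
s=cast("top",A([(165,110),(136,347)]),50);print("stop inner top",s,deg(s[1]-s[0]))
# scene: board contour
im=cv2.imread("pics/scene0.png");hsv=cv2.cvtColor(im,cv2.COLOR_BGR2HSV)
m=cv2.inRange(hsv,(5,60,50),(25,255,255));m[:150]=0;m[270:]=0;m[:,:275]=0;m[:,415:]=0
k=max(cv2.findContours(cv2.morphologyEx(m,cv2.MORPH_CLOSE,np.ones((5,5))),cv2.RETR_EXTERNAL,2)[0],key=cv2.contourArea)
q=cv2.approxPolyDP(k,6,True).reshape(-1,2);print(q,cast("scene",q,20))
for n in("scene","top"):
    print(proj(n,np.c_[c,np.full(4,20)]))
```

```text
corners [[630.11359978 273.16938357]
 [539.92416396  20.94091319]
 [286.69616409 109.50715264]
 [376.86437548 361.27696886]] mean [458.39957583 191.22360456]
267.86813098846847 -109.67554658582006
268.26926526615887 160.72276663599087
267.4291433391804 70.29564997400803
268.1382408313626 -19.18322577978942
bar [[ 512.00348351 -219.36557144]
 [ 445.44311869 -206.72212007]] [ 478.7233011  -213.04384575] 169.24454028811687 67.75056478229564
-56.672966635538714 -147.12512712288742
fence inner top [[568.92514513 239.01004367]
 [496.0730052   40.32796362]] -110.13682299498826
stop inner top [[559.76319771 249.73604982]
 [392.08237171 268.83497173]] 173.50198849144851
[[340 160]
 [285 210]
 [354 267]
 [408 209]] [[294.90226834 112.72207498]
 [549.39645103  28.44565855]
 [633.6923517  274.39535476]
 [381.93498385 361.40242672]]
[[353.99100837 265.7348513 ]
 [283.99915813 206.65662207]
 [339.91645489 157.89449615]
 [408.38214389 207.70185608]]
[[155.875 179.625]
 [240.875 207.875]
 [211.625 296.375]
 [124.625 266.625]]
```

Estimates:
- Board centre is about (459,192) with a yaw of -19.5°, which puts the corner near (567,243).
- The stop is at about 0.23 rad.
- The square's bar is at about (480,-213) with a yaw of about 33.5°, so the tool has to turn +13° in the world frame.

Now I'll move above the square.

```bash
cat >> h.py <<'E'
from scipy.spatial.transform import Rotation as Ro
def go(p,yaw_y):
    """rows numbers to bring TCP to p, tool down, tool y axis at world angle yaw_y (deg)"""
    s=r.sense();R=Ro.from_euler('xyz',s["tcp_rot"])
    T=Ro.from_euler('xyz',[np.pi,0,np.radians(yaw_y+90)])
    print("pos",s["eef_pos"].round(1),"clock",s["clock"],"F",s["contact_force"].round(1),"y at",np.degrees(np.arctan2(*R.as_matrix()[[1,0],1])).round(2),"tilt",np.degrees(np.arccos(-R.as_matrix()[2,2])).round(2),"open",s["opening"],"grip",s["grasp_force"])
    print("row",(R.inv().apply(np.array(p)-s["eef_pos"])/200).round(4),((R.inv()*T).as_rotvec()/np.pi).round(4))
E
for i in 1 2 3; do python3 -m inch '[[[-0.8,-0.94,0,0,0,0],[-0.8,-0.94,0,0,0,0],[-0.8,-0.94,0,0,0,0],[-0.8,-0.94,0,0,0,0],[-0.8,-0.94,0,0,0,0],[-0.8,-0.94,0,0,0,0],[-0.8,-0.94,0,0,0,0],[-0.8,-0.94,0,0,0,0]]]' 1 60; done
python3 -c "
from h import *
go([480,-213,110],78.5)"
```

```text
clock: 0.77
eef_pos: [329.5, 327.3, 231.3]
tcp_rot: [-3.142, -0.0, 2.704]
contact_force: [0.2, 0.6, 0.5]
opening: 0.998
grasp_force: 0.0
clock: 1.43
eef_pos: [396.0, 90.2, 231.3]
tcp_rot: [3.141, 0.0, 2.703]
contact_force: [0.0, 0.5, -0.1]
opening: 0.997
grasp_force: 0.0
clock: 2.1
eef_pos: [462.2, -146.6, 230.9]
tcp_rot: [3.141, -0.001, 2.706]
contact_force: [-0.5, 0.8, -0.9]
opening: 1.001
grasp_force: 0.0
pos [ 462.2 -146.6  230.9] clock 2.1 F [-0.5  0.8 -0.9] y at 65.03 tilt 0.04 open 1.0014307868149899 grip 0.0
row [-0.2211 -0.2636  0.6041] [ 0.0002 -0.0002 -0.0748]
```

```bash
python3 -m inch '[[[-0.221,-0.264,0.604,0,0,-0.075],[-0.221,-0.264,0.604,0,0,-0.075],[-0.221,-0.264,0.604,0,0,-0.075],[-0.221,-0.264,0.604,0,0,-0.075],[-0.221,-0.264,0.604,0,0,-0.075],[-0.221,-0.264,0.604,0,0,-0.075],[-0.221,-0.264,0.604,0,0,-0.075]]]' 
python3 -c "
from h import *
go([480,-213,28],78.5)
a=cv2.resize(r.grab_frame('top')[180:280,270:370],None,fx=4,fy=4)
b=cv2.resize(r.grab_frame('scene')[100:200,180:280],None,fx=4,fy=4)
cv2.imwrite('pics/over.png',np.hstack([a,b])[:,:,::-1])"
```

```text
clock: 2.68
eef_pos: [479.8, -212.0, 112.0]
tcp_rot: [3.142, 0.001, 2.943]
contact_force: [-0.1, 0.4, 0.1]
opening: 1.004
grasp_force: 0.0
pos [ 479.8 -212.   112. ] clock 2.6833 F [-0.1  0.4  0.1] y at 78.64 tilt 0.08 open 1.004349974398536 grip 0.0
row [-0.0012 -0.0047  0.42  ] [0.     0.0004 0.0008]
```

View pics/over.png

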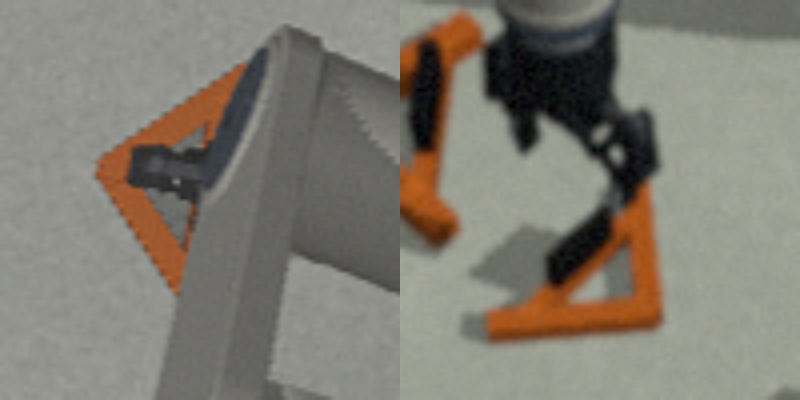

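The fingers straddle the bar, with one on the heel side at left px (150,168), so the alignment looks right. I'll descend and close.

```bash
python3 -m inch '[[[0,-0.005,0.21,0,0,0],[0,-0.005,0.21,0,0,0],[0,-0.005,0.42,0,0,0],[0,-0.005,0.42,0,0,0],[0,-0.005,0.42,0,0,0],[0,-0.005,0.42,0,0,0]]]' | sed -n 1,4p
for i in 1 2; do python3 -m inch '[[[0,0,0,0,0,0],[0,0,0,0,0,0],[0,0,0,0,0,0],[0,0,0,0,0,0],[0,0,0,0,0,0],[0,0,0,0,0,0]]]' -1 60; done
```

```text
clock: 3.28
eef_pos: [479.4, -214.5, 28.4]
tcp_rot: [-3.141, 0.001, 2.943]
contact_force: [-0.1, 0.0, 0.4]
clock: 3.78
eef_pos: [478.9, -214.5, 27.0]
tcp_rot: [-3.141, 0.001, 2.942]
contact_force: [-7.5, 2.6, 21.3]
opening: 0.157
grasp_force: 58.8
clock: 4.28
eef_pos: [479.0, -214.5, 27.0]
tcp_rot: [-3.141, 0.001, 2.943]
contact_force: [-1.6, 0.9, 7.3]
opening: 0.154
grasp_force: 59.7
```

```bash
python3 -m inch '[[[0,0,-0.1,0,0,0],[0,0,-0.3,0,0,0],[0,0,-0.5,0,0,0],[0,0,-0.5,0,0,0],[0,0,-0.5,0,0,0],[0,0,-0.5,0,0,0]]]' -1 100
python3 -c "
from h import *
go([457.5,163.6,120],25.5)"
```

```text
clock: 4.78
eef_pos: [478.0, -214.1, 125.8]
tcp_rot: [3.141, -0.001, 2.942]
contact_force: [0.0, 0.6, -4.5]
opening: 0.144
grasp_force: 97.8
pos [ 478.  -214.1  125.8] clock 4.7833 F [ 0.   0.6 -4.5] y at 78.59 tilt 0.06 open 0.1443302359841579 grip 97.82166123390198
row [0.4739 1.8307 0.0298] [-1.000e-04 -3.000e-04  2.949e-01]
```

```bash
python3 -m inch '[[[0.237,0.915,0,0,0,0],[0.237,0.915,0,0,0,0],[0.237,0.915,0,0,0,0],[0.237,0.915,0,0,0,0],[0.237,0.915,0,0,0,0],[0.237,0.915,0,0,0,0],[0.237,0.915,0,0,0,0]]]' |sed -n 1,4p
python3 -m inch '[[[0.237,0.915,0.03,0,0,0.295],[0.237,0.915,0.03,0,0,0.295],[0.237,0.915,0.03,0,0,0.295],[0.237,0.915,0.03,0,0,0.295],[0.237,0.915,0.03,0,0,0.295],[0.237,0.915,0.03,0,0,0.295],[0.237,0.915,0.03,0,0,0.295],[0.237,0.915,0.03,0,0,0.295]]]'
python3 -m inch '[[[0,0,0,0,0,0],[0,0,0,0,0,0],[0,0,0,0,0,0]]]'
python3 -c "
from h import *
go([457.5,163.6,80],25.5)
a=cv2.resize(r.grab_frame('top')[170:300,110:270],None,fx=2.5,fy=2.5,interpolation=2)
b=cv2.resize(r.grab_frame('scene')[140:270,270:430],None,fx=2.5,fy=2.5,interpolation=2)
cv2.imwrite('pics/hover.png',np.hstack([a,b])[:,:,::-1])"
```

```text
clock: 5.37
eef_pos: [466.9, -24.4, 124.7]
tcp_rot: [-3.141, -0.004, 2.945]
contact_force: [-0.3, -0.9, -3.9]
clock: 6.03
eef_pos: [457.7, 162.9, 119.1]
tcp_rot: [-3.139, -0.0, 2.023]
contact_force: [-0.1, -0.4, -3.7]
opening: 0.146
grasp_force: 99.3
clock: 6.28
eef_pos: [458.1, 162.3, 119.9]
tcp_rot: [-3.14, -0.0, 2.032]
contact_force: [-0.3, 0.2, -3.8]
opening: 0.146
grasp_force: 99.4
pos [458.1 162.3 119.9] clock 6.2833 F [-0.3  0.2 -3.8] y at 26.41 tilt 0.07 open 0.14628433046582442 grip 99.42915201187134
row [0.0072 0.0006 0.1994] [-0.0004 -0.      0.0051]
```

View pics/hover.png

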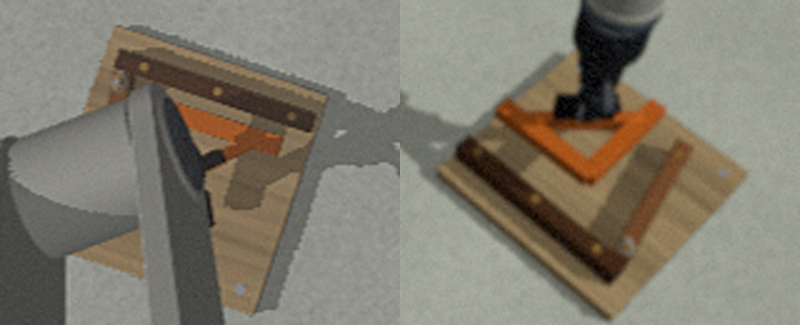

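The scene view shows the square level, its heel pointing at the corner, inside both fence and stop with clearance. I'll descend to about 2 mm above the board.

```bash
python3 -m inch '[[[0.007,0,0.2,0,0,0.005],[0.007,0,0.2,0,0,0.005],[0.007,0,0.3,0,0,0.005],[0.007,0,0.35,0,0,0.005],[0.007,0,0.35,0,0,0.005],[0.007,0,0.35,0,0,0.005],[0.007,0,0.35,0,0,0.005]]]' 
python3 -c "
from h import *
go([457.5,163.6,48],25.5)
a=cv2.resize(r.grab_frame('top')[170:300,110:270],None,fx=2.5,fy=2.5,interpolation=2)
b=cv2.resize(r.grab_frame('scene')[140:270,270:430],None,fx=2.5,fy=2.5,interpolation=2)
cv2.imwrite('pics/low.png',np.hstack([a,b])[:,:,::-1])"
```

```text
clock: 6.97
eef_pos: [458.1, 164.6, 51.4]
tcp_rot: [3.141, 0.0, 2.013]
contact_force: [-0.3, -1.1, -2.9]
opening: 0.145
grasp_force: 99.3
pos [458.1 164.6  51.4] clock 6.9667 F [-0.3 -1.1 -2.9] y at 25.36 tilt 0.05 open 0.14532868289452947 grip 99.33656930923462
row [-0.003  -0.0048  0.0169] [ 0.0003  0.     -0.0008]
```

View pics/low.png

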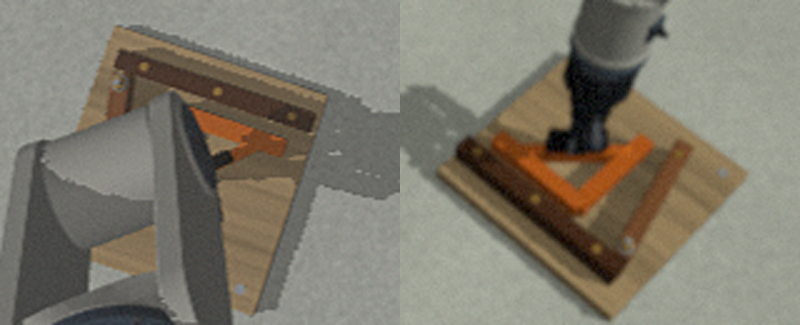

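Low and clear: there is a gap to the stop on the right and a small gap to the fence. I'll lower 2.5 mm more and move mostly along board +y.

```bash
cat >> h.py <<'E'
def st(yaw=-19.5,C=(567.5,243.5)):
    s=r.sense();q=np.radians(yaw);Rb=np.array([[np.cos(q),-np.sin(q)],[np.sin(q),np.cos(q)]])
    R=Ro.from_euler('xyz',s["tcp_rot"]).as_matrix()
    print("t",s["clock"],"board-frame TCP+62",(Rb.T@(s["eef_pos"][:2]-C)+62).round(1),"z",s["eef_pos"][2].round(1),"F board",(Rb.T@s["contact_force"][:2]).round(1),"Fz",s["contact_force"][2].round(1),"Tq",s["wrist_torque"].round(2),"yaw",(np.degrees(np.arctan2(R[1,1],R[0,1]))-45).round(2),"grip",s["grasp_force"].round())
E
python3 -m inch '[[[0,0,0.012,0,0,0],[0.03,0.04,0.012,0,0,0],[0.06,0.08,0.012,0,0,0],[0.088,0.124,0.012,0,0,0],[0.088,0.124,0.012,0,0,0],[0.088,0.124,0.012,0,0,0]]]'  >/dev/null
python3 -c "
from h import *
st()"
```

```text
Traceback (most recent call last):
  File "h.py", line 20, in st
    print("t",s["clock"],"board-frame TCP+62",(Rb.T@(s["eef_pos"][:2]-C)+62).round(1),"z",s["eef_pos"][2].round(1),"F board",(Rb.T@s["contact_force"][:2]).round(1),"Fz",s["contact_force"][2].round(1),"Tq",s["wrist_torque"].round(2),"yaw",(np.degrees(np.arctan2(R[1,1],R[0,1]))-45).round(2),"grip",s["grasp_force"].round())
                                                                                                                                                                                                                                                                                                         ^^^^^^^^^^^^^^^^^^^^^^
AttributeError: 'float' object has no attribute 'round'
```

```bash
sed -i 's/s\["grasp_force"\].round()/round(s["grasp_force"])/' h.py; python3 -c "
from h import *
st()"
```

```text
t 7.5667 board-frame TCP+62 [ -9.8 -18.1] z 48.1 F board [ 0.4 -0.4] Fz -4.0 Tq [0.01 0.07 0.04] yaw -19.61 grip 100
```

```bash
python3 -m inch '[[[0.01,0.02,0,0,0,0],[0.02,0.04,0,0,0,0],[0.028,0.057,0,0,0,0],[0.028,0.057,0,0,0,0],[0.028,0.057,0,0,0,0]]]'  >/dev/null
python3 -c "
from h import *
st()"
```

```text
t 7.9833 board-frame TCP+62 [-5.7 -7. ] z 48.1 F board [-1.1  0.2] Fz -3.4 Tq [-0.07  0.12 -0.05] yaw -19.67 grip 100
```

```bash
for i in 1 2 3; do python3 -m inch '[[[0.004,0.018,0,0,0,0],[0.004,0.018,0,0,0,0],[0.004,0.018,0,0,0,0]]]'  >/dev/null
python3 -c "
from h import *
st()"; done; python3 -c "
from h import *
a=cv2.resize(r.grab_frame('top')[170:300,110:270],None,fx=2.5,fy=2.5,interpolation=2)
b=cv2.resize(r.grab_frame('scene')[140:270,270:430],None,fx=2.5,fy=2.5,interpolation=2)
cv2.imwrite('pics/c1.png',np.hstack([a,b])[:,:,::-1])"
```

```text
t 8.2333 board-frame TCP+62 [-3.8 -4.1] z 48.1 F board [-0.1 -1. ] Fz -3.3 Tq [-0.25  0.17  0.11] yaw -19.67 grip 100
t 8.4833 board-frame TCP+62 [-1.8 -0.9] z 48.1 F board [ 0.1 -1.5] Fz -2.8 Tq [-0.24  0.18  0.14] yaw -19.67 grip 99
t 8.7333 board-frame TCP+62 [-0.4  1.9] z 47.9 F board [-3.1 -2.5] Fz -5.2 Tq [-0.16  0.74  0.24] yaw -19.66 grip 100
```

View pics/c1.png

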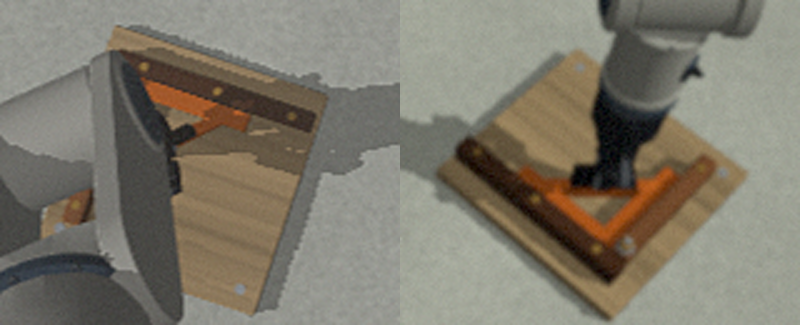

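Now the square touches the fence, the stop has been pushed nearly square, and the stop leg is close along it. I'll press on gently, mostly +y, while easing down.

```bash
for i in 1 2 3; do python3 -m inch '[[[0.0035,0.007,0.002,0,0,0],[0.0035,0.007,0.002,0,0,0],[0.0035,0.007,0.002,0,0,0]]]'  >/dev/null
python3 -c "
from h import *
st()"; done
```

```text
t 9.0833 board-frame TCP+62 [-0.5  2.8] z 47.4 F board [-6.1 -3.3] Fz -2.2 Tq [-0.26  1.22  0.21] yaw -19.67 grip 100
t 9.3333 board-frame TCP+62 [-0.7  3.1] z 47.2 F board [-9.3 -9.9] Fz 6.3 Tq [-1.04  1.66  0.11] yaw -19.68 grip 101
t 9.5833 board-frame TCP+62 [-0.8  3.2] z 47.2 F board [-10.  -18.8] Fz 17.7 Tq [-1.97  2.13  0.09] yaw -19.66 grip 103
```

Now firmly seated, but with about 20 N down on the board. I'll unload it vertically.

```bash
python3 -m inch '[[[0,0,-0.003,0,0,0],[0,0,-0.003,0,0,0],[0,0,-0.003,0,0,0],[0,0,-0.003,0,0,0]]]' -1 110 >/dev/null
python3 -c "
from h import *
st()";python3 -m inch '[[[-0.001,0.001,-0.001,0,0,0],[-0.001,0.001,-0.001,0,0,0],[-0.001,0.001,-0.001,0,0,0]]]' >/dev/null
python3 -c "
from h import *
st()
f=lambda n:r.grab_frame(n)
a=f('scene');cv2.imwrite('pics/full.png',a[:,:,::-1])
b=cv2.resize(a[175:265,300:400],None,fx=6,fy=6,interpolation=2)
cv2.imwrite('pics/c2.png',b[:,:,::-1])"
```

```text
t 9.9167 board-frame TCP+62 [-0.7  3.7] z 47.3 F board [ -9.9 -13.8] Fz 9.1 Tq [-1.49  1.9   0.1 ] yaw -19.67 grip 108
t 10.1667 board-frame TCP+62 [-0.7  3.7] z 47.4 F board [-11. -13.] Fz 8.2 Tq [-1.33  1.97  0.03] yaw -19.67 grip 108
```

View pics/c2.png

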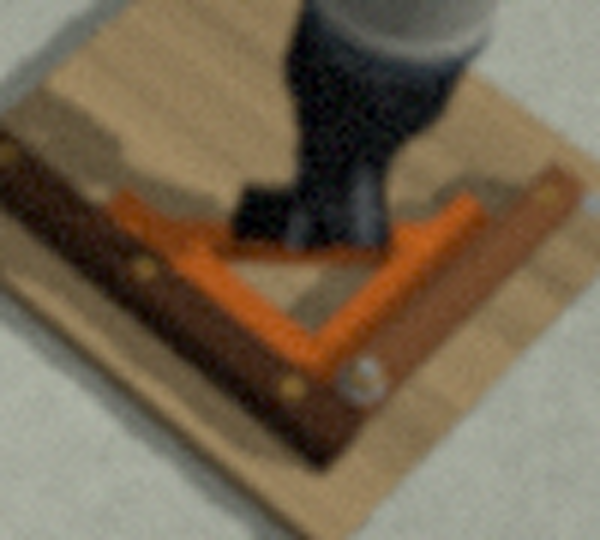

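Both legs appear flush. I'll take off more vertical load to be sure the resistance comes from fence and stop, not board friction.

```bash
for i in 1 2; do python3 -m inch '[[[0,0,-0.002,0,0,0],[0,0,-0.002,0,0,0],[0,0,-0.002,0,0,0],[0,0,-0.002,0,0,0]]]' >/dev/null
python3 -c "
from h import *
st()";done; python3 -m inch '[[[0.001,0.004,0,0,0,0],[0.001,0.004,0,0,0,0],[0.001,0.004,0,0,0,0],[0.001,0.004,0,0,0,0]]]' >/dev/null
python3 -c "
from h import *
st()"
```

```text
t 10.55 board-frame TCP+62 [-0.7  3.8] z 47.5 F board [ -8.6 -11.5] Fz 4.7 Tq [-1.28  1.83  0.06] yaw -19.68 grip 108
t 10.8833 board-frame TCP+62 [-0.6  3.9] z 47.7 F board [ -8.1 -10.6] Fz 0.3 Tq [-1.21  1.74  0.14] yaw -19.67 grip 108
t 11.2167 board-frame TCP+62 [-0.7  3.9] z 47.7 F board [ -8.9 -13.4] Fz 3.6 Tq [-1.38  2.08  0.08] yaw -19.67 grip 108
```

Run:
```python
from h import *
A=lambda P:(np.array(P)+.5)/6-.5+[300,175]
deg=lambda v:np.degrees(np.arctan2(v[1],v[0]))
f=cast("scene",A([(10,152),(145,267),(293,386)]),51);print("fence",deg(f[2]-f[0])-90)
for zn in(52,58):
    s=np.r_[cast("scene",A([(547,190)]),51),cast("scene",A([(362,380)]),zn)];print("stop",deg(s[1]-s[0]),np.linalg.norm(s[1]-s[0]))
    print("corner",s[1])
# top-face edges typed from the crop: fence inner, stop inner, stop outer
for n,p in(("fence inner",[(20,140),(310,375)]),("stop inner",[(555,165),(345,360)]),("stop outer",[(582,188),(398,385)])):
    w=cast("scene",A(p),50);print(n,deg(w[1]-w[0]))
```

```text
fence -20.050049988464167
stop -19.24949518198842 149.1796818686042
corner [559.02418308 259.71157613]
stop -18.8932146673311 152.60331998586247
corner [562.56646969 259.47970564]
fence inner 70.4038853210938
stop inner -21.57582858665088
stop outer -18.563324158636078
```

```bash
m(){ python3 -c "
from h import *
st()"; }
python3 -m inch '[[[0,0,0,0,0,0.005],[0,0,0,0,0,0.005],[0,0,0,0,0,0.005]]]' >/dev/null; m
python3 -m inch '[[[0,0,0,0,0,-0.005],[0,0,0,0,0,-0.005],[0,0,0,0,0,-0.005]]]' >/dev/null; m
python3 -m inch '[[[0,0,0,0,0,-0.005],[0,0,0,0,0,-0.005],[0,0,0,0,0,-0.005]]]' >/dev/null; m
python3 -m inch '[[[0,0,0,0,0,0.005],[0,0,0,0,0,0.005],[0,0,0,0,0,0.005]]]' >/dev/null; m
```

```text
t 11.4667 board-frame TCP+62 [-1.   4.3] z 47.6 F board [-11.9 -10.7] Fz 3.4 Tq [-0.81  2.31  0.49] yaw -20.54 grip 108
t 11.7167 board-frame TCP+62 [-0.8  4.1] z 47.7 F board [-10.8 -11.4] Fz 3.7 Tq [-1.25  2.18 -0.09] yaw -19.7 grip 108
t 11.9667 board-frame TCP+62 [-0.4  3.8] z 47.7 F board [ -8.7 -14.6] Fz 4.3 Tq [-1.88  1.84 -0.5 ] yaw -18.83 grip 108
t 12.2167 board-frame TCP+62 [-0.7  4.1] z 47.7 F board [-10.7 -11.7] Fz 3.4 Tq [-1.33  2.05 -0.06] yaw -19.7 grip 108
```

The torque response is symmetric about the current yaw, so the square is flush. I'll let it settle and hand in.

```bash
python3 -m inch '[[[0,0,0,0,0,0],[0,0,0,0,0,0],[0,0,0,0,0,0],[0,0,0,0,0,0],[0,0,0,0,0,0],[0,0,0,0,0,0],[0,0,0,0,0,0],[0,0,0,0,0,0]]]' >/dev/null; python3 -c "
from h import *
st(); print(r.sign_off())"
```

```text
t 12.8833 board-frame TCP+62 [-0.7  4.1] z 47.7 F board [-10.2 -12.4] Fz 3.4 Tq [-1.34  2.11 -0.05] yaw -19.7 grip 108
the job is handed in; nothing more can be done
None
```

I handed the job in at 12.9 s with the square still gripped (about 108 N) and pressing about 10 N on the fence and 12 N on the stop. It looks flush on both by camera and torque check, and the bottles and jar were not approached, but sign-off gave no verdict.

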